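# Offer a footbed blank to the belt grinder

### The arm

A 6-joint arm with a two-finger parallel gripper is mounted at the origin on the work surface. World frame = base frame: x ahead of the robot, y to its left, z up, the work surface at z = 0. Lengths are in mm, angles in rad, forces in N, time in s.
With the tool pointing down it reaches from about 225 to 725 mm from the base axis. Payload 3.1 kg.
Tool frame: the origin (TCP) lies midway between the tips of the shut fingers; the grasp point (between the pads) lies 19 mm behind it; z points along the fingers, y is the line along which they close (so a half turn about z gives the same grasp; the last joint's range is limited). The gripper opens to 85 mm and grips with 20 to 120 N. Pads are 22 mm wide; open, the fingers measure 114 mm over their backs; the gripper's body (76 mm by 85 mm) begins 54 mm behind the grasp point. The pads swing forward as they close: fully open they stand 13 mm farther back than shut.
Start: joints at [1.044, 0.048, 0.099, 1.622, 0, 1.443], TCP at [203.87, 483.792, 231.312] pointing down, gripper open.
Joint ranges: [-2.91, 2.91], [-0.99, 1.94], [-1.21, 1.42], [-2.12, 2.29], [-1.49, 1.47], [-3.14, 3.14]. Speed limits (rad/s): [2.79, 2.79, 3.14, 3.14, 3.14, 3.14].

### API

Orientations are given as a 3x3 rotation matrix whose columns are the frame's x, y, z axes.
In Python, from rig import r gives the robot as it stands. The module is installed in compiled form; this text tells all that it offers. Calls block until the motion is done:
- r.move_pose(position, orientation): joint-space move of the TCP to a pose.
- r.move_straight(position, ori=None, speed=150, guard=None): straight line of the TCP; ori=None keeps the orientation; speed is the mean speed in mm/s. With guard (N) it stops when the force on the tool has changed by that much, and returns True; else False.
- r.goto_joints(angles): joint-space move.
- r.move_gripper(opening): finger opening in mm; the grip force is fixed at half the most; returns when the fingers have stopped.
- r.hold(seconds).
- r.inverse_kinematics(position, orientation): joint angles nearest the present ones, or None.
- r.get_obs(): the state.
- r.capture(name): name is "side" or "top" or "wrist"; returns the picture (384x512x3 uint8, blue, green, red); there is no depth.
- r.camera_model(name): a dict with "vertical_fov" (degrees; the focal length in pixels is half the picture's height over the tangent of half this angle, whatever the lens; pixels are square), "cx", "cy" (the principal point, pixels), "rvec" (rotation vector, rad) and "tvec" (3), from world to camera coordinates, as OpenCV has them. Camera axes: x right, y down, z forward; pixel columns grow to the right and rows downward; lengths in mm; the calibration is good to about 2 mm. A picture is of the moment at which its call begins: read the wrist's pose just before it. camera_model takes no time and is no camera call; for the wrist camera it gives the pose at the moment of the call.
A pose or a line that the arm cannot do raises r.IKError and nothing moves.
- r.hand_in(): hands the job in; it is judged then, once.
Trained networks look in the newest picture that a camera, given by its name, has taken for a name from the list of things; names that differ only in an ending like _2 or _b are one class to them, and where a whole thing is asked for, a point or a joint stands for the part that bears it (a point fixed in the world has none). Each returns a list of dicts, best first, with "conf" (0 to 1); they miss things now and then, are a little off and sometimes report something else, mostly with a low value. They report only what shows in the picture. A call takes as long as a camera call. They do not tell look-alikes from the thing itself.
- r.masks_of(camera, name): "pixels" (384x512 bool, what is visible of it) and "pixel" ([row, column] in pixels, amid what is visible of it).
The state is a dict: "time_s": time; "joint_pos": joint angles; "joint_vel": joint speeds; "joint_torque": joint torques, N m; "ee_pos": TCP position; "eef_rot": TCP orientation; "ft_force": force on the tool from outside, world axes, zero at the start; "wrist_torque": the same for the moment, N m; "opening": finger opening in mm; "gripper_force": force on a finger pad.
Only numpy, scipy, OpenCV 4.12 (cv2) and the standard library are available. Lean on these libraries where they do the work, as an engineer would, in place of code of your own. Each camera call takes 0.05 s, during which the arm holds its last target. There are 200 camera calls.

### The job

The longest of the three footbeds in the slotted rack still needs its square front edge bevelled at 45 degrees. Draw it up out of its slot and offer it to the belt grinder: slope it at about 45 degrees, front edge lowest, flat underside facing down, square across the belt, and hold that front edge about a finger's width above the middle of the belt at the top of the front drum. Finish while holding it there, still; touch nothing on the machine and leave the other footbeds, the tape roll and the cleaning stick undisturbed.

Things in the scene. Friction and masses are not known exactly. Their poses are not given: they have to be found in the camera images.
- footbed: The footbed to take: rigid black footbed, pale on the foot side, 110 g, 195 mm long, 80 wide at the front, 62 at the round heel. Stands in a rack slot on its front edge, heel up, 37 mm taller than the others. Origin: centre of the front edge (bottom end, 15 mm above the table). z: front edge to heel (up in the rack); y: across; x: from underside (black, flat, at x = -4 mm) to foot side (pale).
- heel_end (a point): End of the footbed's heel, mid-thickness: 195 mm along its z, 7 mm along its x; same axes. The foot side is at x = +4 mm over the front 82 mm and rises to x = +18 mm at the heel's rim (22 mm thick there; rim 11 mm wide round a 9 mm deep hollow). The heel can be pinched from its end through this thickness, centred at x = +7 mm.
- small_left: One of two shorter footbeds of the same make, to be left in its slot: 158 mm long, 74 mm wide at the front, same thicknesses. Origin and axes as for the longest footbed.
- small_right: The other shorter footbed, mirror image of the first, to be left in its slot. Origin and axes as for the longest footbed.
- rack: Fixed plywood block, 206 (x) by 118 (y) by 80 mm high, three slots at x = -66, 0, +66 mm, each 11.5 (x) by 89 mm (y), 65 mm deep, open at the top. The footbeds stand in them on their front edges with 1 to 2 mm play on each face, undersides towards the rack's -x. Origin: centre of its underside, z up.
- grinder: Fixed bench belt grinder, switched off: 100 mm wide belt over a front drum (120 mm across) and a rear drum 270 mm behind. Side guards at y = +-63 mm: 155 mm high beside the front drum, 218 mm from x = 110 mm on, cover from x = 145 mm. Front parts reach x = -105 mm; motor on the -y side at the rear. Origin: on the table under the front axle; x along the belt to the rear, y along the axle, z up.
- belt_top (a point): Middle of the belt's width at the very top of the front drum, on the belt's surface, 185 mm above the table; axes as for the grinder.
- tape_roll: Roll of packing tape lying flat on the table, 100 mm diameter, 48 mm high, to be left alone. Origin: centre of its underside.
- cleaning_stick: Crepe-rubber belt-cleaning stick lying on the table, 40 by 200 by 40 mm (x, y, z), to be left alone. Origin: centre of its underside.
Not all that is in view belongs to the job. Leave any blue or green look-alike of the footbed alone. Of the things shaped like the rack, the plywood one is meant.

How it is judged (in metres and radians):
On the way:
1. the longest footbed has been drawn up out of its slot, clear of the rack, and is held in the gripper (z of footbed in the frame of rack above 0.082 m and contact force between footbed and the fingers above 0.5 N and contact force between footbed and rack below 0.3 N), for 0.2 s.
At the end, for the whole second after the job is handed in: Held still by the gripper alone, 45 degrees steep (+-12), front edge lowest, underside down, square to the belt (+-12 degrees); front edge centre 6 to 45 mm above the belt top, within 30 mm along and 25 mm across it; short footbeds still in their slots (contact force between footbed and the fingers above 0.5 N and contact force between grinder and anything else below 0.3 N and contact force between footbed and rack below 0.3 N and angle between footbed's own z axis and vertical between 0.575 and 0.995 rad and angle between footbed's own x axis and vertical below 1.08 rad and angle between the y axis of footbed and the y axis of grinder, either way round below 0.22 rad and x of footbed in the frame of belt_top between -0.03 and 0.03 m and y of footbed in the frame of belt_top between -0.025 and 0.025 m and z of footbed in the frame of belt_top between 0.006 and 0.045 m and linear speed of footbed below 0.03 m/s and distance of each of small_left, small_right from where it was at the start of the episode below 0.02 m); the arm keeps its last pose, push and grip.
It fails at once if something pressed on the grinder with more than 1 N (contact force between grinder and anything else above 1 N).
It fails at once if a shorter footbed was drawn or shifted by more than 20 mm (distance of any of small_left, small_right from where it was at the start of the episode above 0.02 m).
It fails at once if the tape roll or the cleaning stick was shifted by more than 20 mm (distance of any of tape_roll, cleaning_stick from where it was at the start of the episode above 0.02 m).
It also fails if it takes over 43 s, if anything falls off the work surface, if the arm or the gripper's body presses on something with over 40 N, if the wrist force passes 120 N, or if a joint passes its speed limit or range.

## Working session

There is one attempt and no reset: what is moved stays moved. The work goes in short steps, each a Python script; the robot and the scene stay as the last script left them, time stands still between calls to the robot, and variables do not carry over. Pictures are saved under pics/ and viewed, at most 10 in all, crops included, and the job is handed in when it is done.

```bash
mkdir -p pics; python3 - <<'E'
from rig import r
import cv2,numpy as np
for c in("side","top"):
    im=r.capture(c);cv2.imwrite(f"pics/{c}0.png",im)
    print(c,{k:np.round(v,3).tolist() for k,v in r.camera_model(c).items()})
    for n in("footbed","heel_end","small_left","rack","grinder","belt_top","tape_roll","cleaning_stick"):
        try: print(n,[(round(float(d["conf"]),2),np.round(d["pixel"]).tolist(),int(d["pixels"].sum())) for d in r.masks_of(c,n)])
        except Exception as e: print(n,e)
print(r.get_obs())
E
```

```text
side {'vertical_fov': 45.863, 'cx': 259.257, 'cy': 188.264, 'rvec': [2.218, -0.718, 0.316], 'tvec': [-378.5, 335.425, 971.818]}
footbed [(0.83, [225.0, 264.0], 1589), (0.76, [160.0, 255.0], 607), (0.67, [130.0, 223.0], 359)]
heel_end [(0.96, [161.0, 254.0], 611), (0.68, [127.0, 222.0], 328), (0.59, [226.0, 264.0], 1617)]
small_left [(0.75, [170.0, 229.0], 319), (0.52, [190.0, 245.0], 2541)]
rack [(0.94, [200.0, 122.0], 4072), (0.78, [193.0, 246.0], 2647)]
grinder [(0.76, [222.0, 431.0], 20326)]
belt_top []
tape_roll [(0.89, [342.0, 293.0], 1610), (0.55, [171.0, 227.0], 420)]
cleaning_stick [(0.55, [166.0, 309.0], 955)]
top {'vertical_fov': 46.458, 'cx': 253.849, 'cy': 192.431, 'rvec': [2.076, -2.156, 0.222], 'tvec': [64.074, 521.947, 1222.856]}
footbed [(0.66, [175.0, 218.0], 507), (0.62, [174.0, 152.0], 430), (0.56, [208.0, 280.0], 322)]
heel_end [(0.97, [171.0, 150.0], 444), (0.69, [176.0, 213.0], 544), (0.65, [205.0, 281.0], 272)]
small_left [(0.9, [202.0, 207.0], 381)]
rack [(0.69, [298.0, 154.0], 3845), (0.6, [190.0, 218.0], 2227), (0.43, [83.0, 348.0], 13809)]
grinder [(0.62, [
[... 286 characters left out ...]
3e+00]), 'joint_vel': array([-2.15950723e-04,  4.38744292e-04, -1.65563509e-04,  7.63862103e-04,
        1.34016422e-03,  2.07259501e-05]), 'joint_torque': array([ 1.19900219e-04, -3.38638937e+01,  3.20158017e+01,  9.41130675e-04,
       -3.35681750e-05, -1.71453689e-06]), 'ee_pos': array([203.87665838, 483.82388839, 231.35026211]), 'eef_rot': array([[-9.21549516e-01,  3.88260847e-01,  6.13391290e-05],
       [ 3.88260851e-01,  9.21549513e-01,  7.69664097e-05],
       [-2.66440010e-05,  9.47439401e-05, -9.99999995e-01]]), 'ft_force': array([0.11575581, 0.26593902, 0.48049254]), 'wrist_torque': array([ 0.01342598,  0.02184716, -0.03313233]), 'gripper_force': 0.0, 'opening': 85.20417998611659}
```

View pics/side0.png

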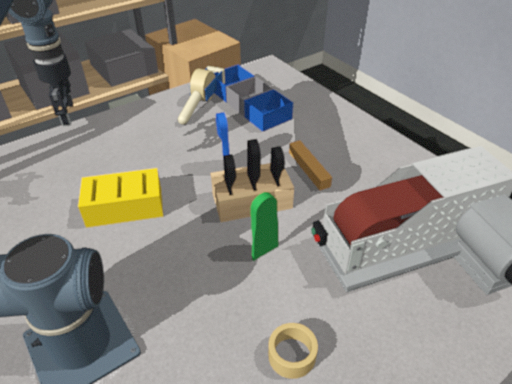

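View pics/top0.png

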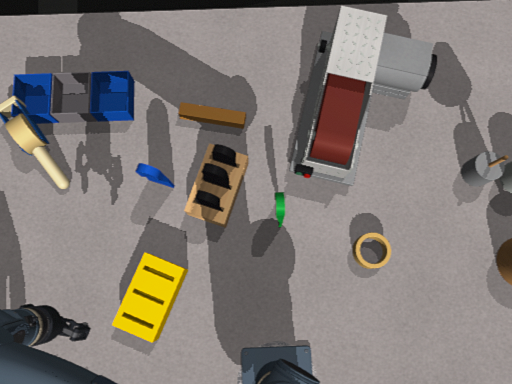

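```bash
python3 - <<'E'
import cv2,numpy as np
s=cv2.imread("pics/side0.png");t=cv2.imread("pics/top0.png")
R=lambda a,w,h:cv2.resize(a,(w,h),interpolation=cv2.INTER_CUBIC)
a=R(s[130:220,200:300],400,360);b=R(t[135:225,175:275],400,360)
c=R(t[60:200,280:400],206,240);d=R(s[140:290,300:512],339,240)
out=np.zeros((600,800,3),np.uint8);out[:360,:400]=a;out[:360,400:]=b;out[360:,:206]=c;out[360:,210:549]=d
cv2.imwrite("pics/crop0.png",out)
E
```

```text
(no output)
```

View pics/crop0.png

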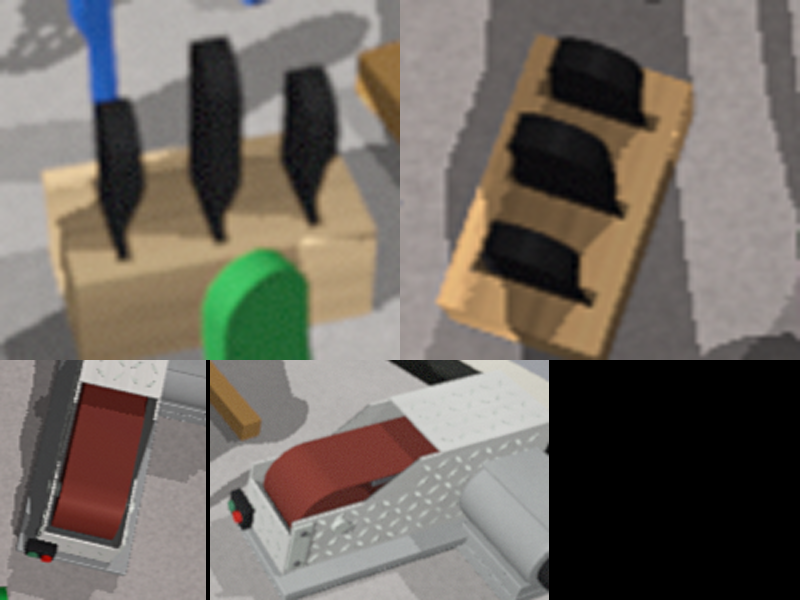

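```bash
cat > h.py <<'E'
import cv2,numpy as np
from rig import r
from scipy.optimize import minimize
cams={c:r.camera_model(c) for c in("side","top")}
def proj(P,m):
    f=192/np.tan(np.radians(m["vertical_fov"])/2)
    K=np.array([[f,0,m["cx"]],[0,f,m["cy"]],[0,0,1]])
    return cv2.projectPoints(np.array(P,float).reshape(-1,3),np.array(m["rvec"],float),np.array(m["tvec"],float),K,None)[0][:,0]
def place(p,P):  # p=x,y,yaw
    c,s=np.cos(p[2]),np.sin(p[2]); P=np.array(P,float)
    return P@np.array([[c,-s,0],[s,c,0],[0,0,1]]).T+[p[0],p[1],0]
def hullmask(px):
    m=np.zeros((384*4,512*4),np.uint8)
    h=cv2.convexHull(((px+.5)*4).astype(np.float32))
    cv2.fillConvexPoly(m,np.round(h).astype(np.int32),1);return m
def fit(P,masks,p0):
    big={c:cv2.resize(m.astype(np.uint8),None,fx=4,fy=4,interpolation=0) for c,m in masks.items()}
    def cost(p):
        t=0
        for c,b in big.items():
            h=hullmask(proj(place(p,P),cams[c])); t+=1-(h&b).sum()/max(1,(h|b).sum())
        return t
    best=None
    for k in range(3):
        p0=np.array(p0,float)
        S=np.vstack([p0]+[p0+d for d in np.diag([15,15,.15])*(1-2*(k%2))])
        q=minimize(cost,p0,method="Nelder-Mead",options=dict(initial_simplex=S,xatol=1e-3,fatol=1e-5,maxiter=200));p0=q.x
    return q.x,q.fun
def hull_of(m):
    n,l,st,_=cv2.connectedComponentsWithStats(m.astype(np.uint8));k=1+np.argmax(st[1:,4])
    pts=np.argwhere(l==k)[:,::-1].astype(np.int32);o=np.zeros((384,512),np.uint8)
    cv2.fillConvexPoly(o,cv2.convexHull(pts),1);return o
def back(px,m,z):  # pixel (col,row) to world at height z
    f=192/np.tan(np.radians(m["vertical_fov"])/2);R=cv2.Rodrigues(np.array(m["rvec"]))[0]
    C=-R.T@np.array(m["tvec"]);d=R.T@[(px[0]-m["cx"])/f,(px[1]-m["cy"])/f,1];return C+d*(z-C[2])/d[2]
box=[[x,y,z] for x in(-103,103) for y in(-59,59) for z in(0,80)]
a=np.radians(np.arange(-10,91,10))
belt=[[-60*np.cos(t),y,125+60*np.sin(t)] for t in a for y in(-50,50)]+[[145,y,185] for y in(-50,50)]
E
cat > f.py <<'E'
from h import *
im={c:cv2.imread(f"pics/{c}0.png") for c in cams}
W={};B={}
for c,roi in(("side",(slice(130,225),slice(205,297))),("top",(slice(135,232),slice(180,253)))):
    hsv=cv2.cvtColor(im[c],cv2.COLOR_BGR2HSV);z=np.zeros((384,512),bool)
    H,S,V=[hsv[...,i].astype(int) for i in range(3)]
    w=(H>8)&(H<25)&(S>75);z[roi]=w[roi];W[c]=hull_of(z)
    B[c]=hull_of(((H<8)|(H>174))&(S>100)&(V>40))
    print(c,W[c].sum(),B[c].sum())
for c in cams: print(c,"cam pos",-cv2.Rodrigues(cams[c]["rvec"])[0].T@np.array(cams[c]["tvec"]))
g=back((217,183),cams["top"],80);y=back((226,145),cams["top"],80)-back((206,215),cams["top"],80)
p,cst=fit(box,W,[g[0],g[1],np.arctan2(y[1],y[0])]);print("rack",p,cst)
for c in cams: print(c,fit(box,{c:W[c]},p))
b0=back((334,162),cams["top"],185);b1=back((358,80),cams["top"],185)-b0
q0=[b0[0]+40,b0[1],np.arctan2(b1[1],b1[0])];print("q0",q0)
q,cst=fit(belt,B,q0);print("grinder",q,cst)
for c in cams: print(c,fit(belt,{c:B[c]},q))
np.save("fit.npy",[p,q])
out=[]
fb=lambda s:[[s*4,y,z] for y,z in((-40,15),(40,15),(31,190),(-31,190))]
for c in cams:
    v=cv2.resize(im[c],None,fx=4,fy=4,interpolation=cv2.INTER_CUBIC)
    def poly(P,col,cl=True): cv2.polylines(v,[np.round((proj(P,cams[c])+.5)*4).astype(np.int32)],cl,col,1)
    for z in(0,80): poly(place(p,[[-103,-59,z],[103,-59,z],[103,59,z],[-103,59,z]]),(0,255,0))
    for x0 in(-66,0,66): poly(place(p,[[x0-5.75,-44.5,80],[x0+5.75,-44.5,80],[x0+5.75,44.5,80],[x0-5.75,44.5,80]]),(255,255,0))
    for sgn,col in((1,(0,0,255)),(-1,(255,0,255))):
        L=[(-4,15),(4,15),(4,97),(18,185),(18,210),(-4,210)]
        poly(place(p,[[sgn*x,0,z] for x,z in L]),col)
    poly(place(q,[[0,-50,185],[145,-50,185],[145,50,185],[0,50,185]]),(0,255,0))
    poly(place(q,[[-60,-50,125],[-60,50,125]]),(0,255,255))
    poly(place(q,[[-60,-63,155],[60,-63,155],[110,-63,218],[145,-63,218],[145,63,218],[110,63,218],[60,63,155],[-60,63,155]]),(255,0,0))
    x=slice(400,1180) if c=="x" else None
    out.append(v)
S,T=out
o=np.zeros((600,800,3),np.uint8)
o[:340,:400]=S[530:870,800:1200];o[:340,400:]=T[550:890,700:1100]
o[340:,:400]=cv2.resize(S[560:1080,1200:2000],(400,260));o[340:,400:700]=cv2.resize(T[240:760,1100:1700],(300,260))
cv2.imwrite("pics/fit0.png",o)
E
python3 f.py
```

```text
side 3708 4088
top 3406 3486
side cam pos [  19.10206695 -620.89533311  902.40033371]
top cam pos [ 266.21443105   55.7054449  1303.0494407 ]
rack [ 5.50695406e+02  1.51482511e+02 -3.64968950e-01] 0.06781919973983386
side (array([ 5.49331252e+02,  1.52613723e+02, -3.63217223e-01]), np.float64(0.034170722942733045))
top (array([ 5.51586150e+02,  1.50589293e+02, -3.60923282e-01]), np.float64(0.02070676664294968))
q0 [np.float64(609.4180842108589), np.float64(-164.849372708527), np.float64(-0.3465085960571752)]
grinder [ 6.51395179e+02 -1.74156420e+02 -2.68096344e-01] 0.22139054144808112
side (array([ 6.49749911e+02, -1.73960180e+02, -2.70114666e-01]), np.float64(0.12193498922273494))
top (array([ 6.52562369e+02, -1.75370215e+02, -2.59533942e-01]), np.float64(0.09642376983059964))
```

View pics/fit0.png

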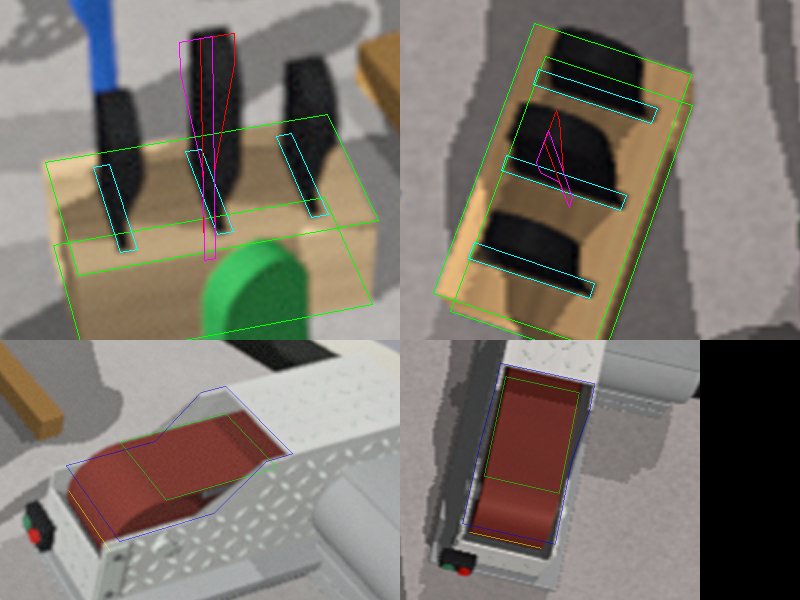

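```bash
cat > plan.py <<'E'
from h import *
p,q=np.load("fit.npy")
Rz=lambda t:np.array([[np.cos(t),-np.sin(t),0],[np.sin(t),np.cos(t),0],[0,0,1]])
Ry=lambda t:np.array([[np.cos(t),0,np.sin(t)],[0,1,0],[-np.sin(t),0,np.cos(t)]])
Rf=Rz(p[2]); Rg=Rz(q[2])@Ry(-np.pi/4)
T=lambda s:np.array([[0,s,0],[s,0,0],[0,0,-1.]]) # tool in footbed: y=s*x, z=-z
g=np.array([7,0,161.])
grasp=np.array([p[0],p[1],15])+Rf@g
front=place(q,[[0,0,208]])[0]
goal=front+Rg@g
E
python3 - <<'E'
from plan import *
print(grasp,goal,r.get_obs()["time_s"])
for s in(1,-1):
    for n,P,R in(("grasp",grasp,Rf),("above",grasp+[0,0,70],Rf),("lift",grasp+[0,0,190],Rf),("pre",goal+[-20,0,90],Rg),("goal",goal,Rg)):
        j=r.inverse_kinematics(P,R@T(s));print(s,n,None if j is None else np.round(j,2))
E
```

```text
[557.2343504  148.98406881 176.        ] [ 546.39078033 -145.31068797  326.79393924] 0.9
1 grasp [0.15 0.18 0.13 1.52 0.   2.08]
1 above [0.15 0.19 0.28 1.66 0.   2.08]
1 lift [0.15 0.28 0.64 1.93 0.   2.08]
1 pre [-0.48 -0.64 -0.31  1.13  0.15  1.42]
1 goal [-0.45 -0.66 -0.51  0.95  0.13  1.44]
-1 grasp [ 0.15  0.18  0.13  1.52  0.   -1.06]
-1 above [ 0.15  0.19  0.28  1.66  0.   -1.06]
-1 lift [ 0.15  0.28  0.64  1.93  0.   -1.06]
-1 pre [-0.48 -0.64 -0.31  1.13  0.15 -1.72]
-1 goal [-0.45 -0.66 -0.51  0.95  0.13 -1.7 ]
```

```bash
python3 - <<'E'
from plan import *
o=r.get_obs();r.move_straight(o["ee_pos"]+[0,0,75],speed=200)
r.move_pose(grasp+[0,0,125],Rf@T(1))
r.move_gripper(52)
im=r.capture("wrist");m=r.camera_model("wrist")
for x,col in((-4,(0,0,255)),(18,(0,255,0))):
    P=np.array([[x,yy,zz] for yy,zz in((-31,180),(-20,206),(0,210),(20,206),(31,180))])
    cv2.polylines(im,[np.round(proj(place(p,P),m)).astype(np.int32)],False,col,1)
cv2.imwrite("pics/wrist1.png",im);o=r.get_obs();print(o["time_s"],o["ee_pos"],o["opening"])
E
```

```text
3.6833 [557.16565151 149.18299201 301.03972465] 52.1453424929448
```

View pics/wrist1.png

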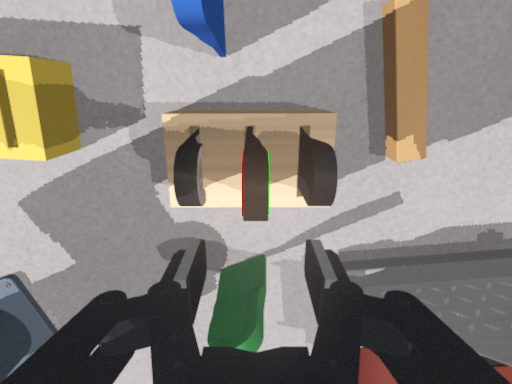

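The wrist view shows the tallest footbed at (256,175). It lies within the projected underside (red) and rim (green) lines and midway between the open fingers, with the short ones at x≈188 and 318. I'll descend, grip and draw it.

```bash
python3 - <<'E'
from plan import *
print(r.move_straight(grasp,speed=100,guard=15))
r.move_gripper(0);o=r.get_obs();print(o["time_s"],o["ee_pos"],o["opening"],o["gripper_force"],o["ft_force"])
r.move_straight(grasp+[0,0,30],speed=50)
r.move_straight(grasp+[0,0,190],speed=120);r.hold(.4)
o=r.get_obs();print(o["time_s"],o["ee_pos"],o["opening"],o["gripper_force"],o["ft_force"])
ims=[]
for c in("side","top"):
    im=r.capture(c);v=im
    for x,col in((-4,(0,0,255)),(4,(0,255,0))):
        P=np.array([[x,yy,zz+190] for yy,zz in((-40,15),(40,15),(31,185),(0,210),(-31,185))])
        cv2.polylines(v,[np.round(proj(place(p,P),cams[c])).astype(np.int32)],True,col,1)
    ims.append(cv2.resize(v[40:240,160:320],(400,500)))
cv2.imwrite("pics/lift.png",np.hstack(ims))
E
```

```text
False
5.4583 [557.71752381 149.07116867 176.83296436] 21.080494266267525 59.040398688521236 [-0.50799859 -0.38857647  2.62113023]
8.0917 [557.13109794 149.00135138 365.81523672] 21.0987901627293 58.645483574364334 [ 1.43488564  0.398319   -0.44030974]
```

View pics/lift.png

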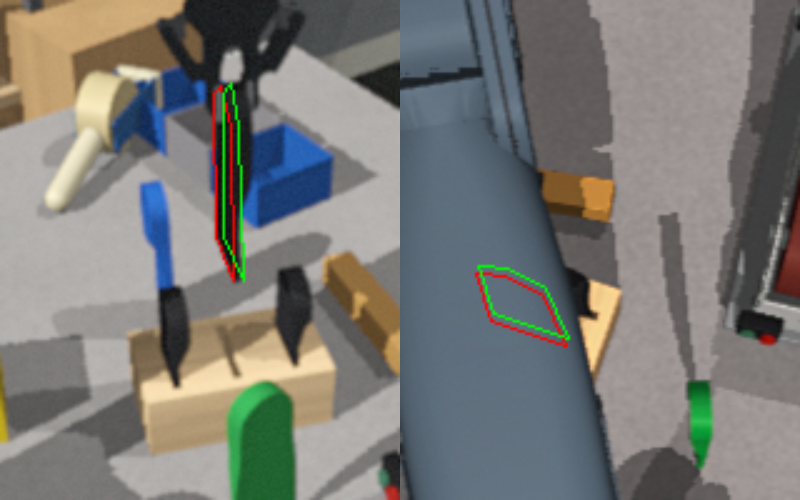

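The side view shows the footbed out of its slot. Its bottom tip is at crop (240,280), which matches the prediction, and the short ones are still in place. Next I'll take it to the belt.

```bash
python3 - <<'E'
from plan import *
# from the lift, up a bit toward the robot, then to pre pose
try: r.move_straight(goal+[-20,0,90],Rg@T(1),speed=90)
except r.IKError as e: print(e); raise SystemExit
r.move_straight(goal+[0,0,25],speed=60);r.hold(.5)
o=r.get_obs();print(o["time_s"],o["ee_pos"]-goal,o["opening"],o["gripper_force"])
ims=[]
fr=front+[0,0,25]
for c in("side","top"):
    v=r.capture(c);v=cv2.resize(v,None,fx=3,fy=3,interpolation=cv2.INTER_CUBIC)
    for x,col in((-4,(0,0,255)),(4,(0,255,0))):
        P=np.array([[x,yy,zz] for yy,zz in((-40,0),(40,0),(31,170),(0,195),(-31,170))])@Rg.T+fr
        cv2.polylines(v,[np.round(proj(P,cams[c])*3).astype(np.int32)],True,col,1)
    ims.append(v[250:750,900:1300] if c=="side" else v[150:650,850:1250])
cv2.imwrite("pics/pre.png",np.hstack(ims))
E
```

```text
13.4583 [-4.12834178e-04 -3.24320146e-02  2.50471376e+01] 21.488053461474447 58.787763845175505
```

View pics/pre.png

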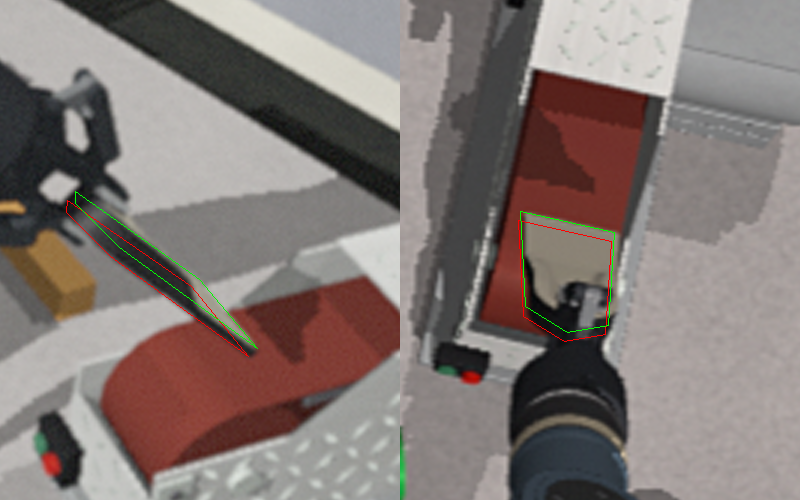

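The footbed matches the predicted outline in both views, with the pale side up and the front edge over the belt. I'll lower it 25 mm and hand in.

```bash
python3 - <<'E'
from plan import *
r.move_straight(goal,speed=30);r.hold(.8)
o=r.get_obs();print(o["time_s"],o["ee_pos"]-goal,o["gripper_force"],o["ft_force"])
print(r.hand_in())
E
```

```text
15.3417 [-0.00276474  0.00138115  0.03548696] 58.788243094459176 [-0.33501156  0.02818146  0.35334864]
the job is handed in; nothing more can be done
None
```

I drew the longest footbed out of its slot and handed in at about 15 s. It was held still over the belt at 45 degrees, underside down, with the front edge by calculation about 23 mm above the belt top; no verdict came back.

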